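# Rack the finished board at the soldering bench

## Task

Take the green circuit board from its leaning easel and stand it on edge in the drying rack, in the slot marked with yellow strips: lower it down to the slot's floor before letting go, grip strip up and roughly centred along the slot. Leave the blue and the red boards where they are.

Things in the scene. Friction and masses are not known exactly. Their poses are not given: they have to be found in the camera images.
- green_board: Green circuit board in a grey frame, 100 mm wide (x), 10 thick (y), 80 high (z), 90 g; the top 24 mm is a solid grip strip with a green band over its edge. Origin: centre of its bottom edge. Leans in a fixed dark steel easel, bottom edge 30 mm above the table, z tipped about 21 deg towards its own -y; the easel reaches about 40 mm up from the bottom edge, the rest is free on both faces. Either face may face either way.
- yellow_slot: Slot to fill: an aluminium channel with yellow strips on its edges, one of three side by side, 62 mm apart, on a fixed black rack (one is white-marked and empty, one holds the red board). Origin: centre of the slot floor, 8 mm above the table; x along, y across, z up. 120 mm long, ends open; 14 mm wide up to 22 mm above the floor, then flaring to 34 mm wide at 33 mm (strips to 36).
- blue_board: Blue circuit board in a grey frame, 100 mm wide (x), 10 thick (y), 80 high (z), 90 g; the top 24 mm is a solid grip strip with a blue band over its edge. Origin: centre of its bottom edge. A bystander leaning in a second easel just like the green board's (the two swap places): leave it.
- red_board: Red circuit board in a grey frame, 100 mm wide (x), 10 thick (y), 52 high (z), 60 g; the top 24 mm is a solid grip strip with a red band over its edge. Origin: centre of its bottom edge. A bystander standing upright in another slot of the rack: leave it.
Not all that is in view belongs to the job. Leave any pink or white look-alike of the green_board alone.

How it is judged:
By the outcome, as a careful person would: the job done as asked, in the order asked, and still so for the second after the job is handed in, with the robot touching nothing.
It also fails if it takes over 38 s, if anything falls off the work surface, if the arm or the gripper's body presses on something with over 40 N, if the wrist force passes 120 N, or if a joint passes its speed limit or range.

## Robot

A 6-joint arm with a two-finger parallel gripper is mounted at the origin on the work surface. World frame = base frame: x ahead of the robot, y to its left, z up, the work surface at z = 0. Lengths are in m, angles in rad, forces in N, time in s.
With the tool pointing down it reaches from about 0.3 to 0.875 m from the base axis. Payload 6.4 kg.
Tool frame: the origin (TCP) lies at the very end of the fingers, on their centre line; the grasp point (between the pads) lies 19 mm behind it (r.grip_depth is the distance from the TCP to the grasp point, in m); z points along the fingers, y is the direction in which the jaws open and shut (so a half turn about z gives the same grasp; the last joint's range is limited). The gripper opens to 85 mm and grips with 20 to 120 N. Pads are 22 mm wide; open, the fingers measure 114 mm over their backs; the gripper's body (76 mm by 85 mm) begins 54 mm behind the grasp point. The pads swing forward as they close: fully open they stand 13 mm farther back than shut.
Start: joints at [-1.33, 0.181, 1.607, -0, 1.354, -0.206], TCP at [0.248, -0.519, 0.231] pointing down, gripper open.
Joint ranges: [-2.99, 2.99], [-0.89, 2.07], [0.3, 2.58], [-1.14, 4.28], [0, 2.63], [-3.12, 3.12]. Speed limits (rad/s): [2.57, 2.57, 3.01, 3.14, 3.14, 3.14].

## Interface

Orientations are given as a unit quaternion [x, y, z, w].
In Python, from cell import observe, imaging, r gives the robot as it stands.
- The arm moves only by the tool play_rows, never from a script. Its argument "targets" is a list of rows, each a list of 5 numbers: the shift along the tool's x, y, z in cm, then the turn about the tool's z in degrees, then the closure, from 0 (fully open) to 1 (shut). A call has exactly 5 rows; each row shifts and turns the pose as measured when the row begins, along the tool's axes as they then stand; what a row does not reach is not made up. A row lasts 1/10 s, in which the tool goes at most 50 mm and 8.59 degrees, less where a joint would pass 70% of its speed; a pose out of reach is approached as far as the arm can. A call with a gripper value outside its range is refused whole. The fingers move at their own pace and stop on an object; "squeeze" is the grip in N (left out, the last holds). Time passes only in rows, so rows that do not move let the fingers close, or fill a call up. It gives the time, the measured TCP pose, the force and the opening at its end, in the units of the state.
- observe(): the state, without advancing time (a new reading comes with each control period).
- imaging.get_image(name): name is "scene" or "top"; returns a dict with "pixels" (480x640x3 uint8, red, green, blue), "K" (3x3 intrinsics, pixels), "T" (4x4, takes a point from camera to world coordinates). Camera axes: x right, y up, looking along -z (the intrinsics and any distortion apply to the point x, -y, -z); pixel columns grow to the right and rows downward; lengths in m; the calibration is good to about 2 mm. A picture is of the moment at which its call begins. There is no depth.
- r.sign_off(): hands the job in, once; it reports no verdict.
The state is a dict: "time_s": time; "qpos": joint angles; "joint_vel": joint speeds; "tau": joint torques, N m; "tool_pos": TCP position; "ee_rot": TCP orientation; "wrist_force": force on the tool from outside, world axes, zero at the start; "moment": the same for the moment, N m; "finger_gap": finger opening in m.
Only numpy, scipy, OpenCV 4.12 (cv2) and the standard library are available. Lean on these libraries where they do the work, as an engineer would, in place of code of your own. Each camera call takes 0.05 s, during which the arm holds its last target.

## Working session

There is one attempt and no reset: what is moved stays moved. The work goes in short steps, Python scripts to look and compute and a tool call to move; the robot and the scene stay as the last step left them, time stands still between calls to the robot, and variables do not carry over. Pictures are saved under pics/ and viewed, and the job is handed in when it is done.

Besides the shell and the picture viewer there is one more tool, called after "Call:" as name(argument=value, ...), one argument or row to a line, values as JSON. play_rows: Moves the arm, as the interface text tells. Its arguments: {"type":"object","properties":{"targets":{"type":"array"},"squeeze":{"type":"number"}},"required":["targets"]}

```bash
mkdir -p pics; ls; python3 - <<'E'
from cell import observe, imaging, r
import cv2,numpy as np
s=observe();print(s)
for n in("scene","top"):
    d=imaging.get_image(n);cv2.imwrite(f"pics/{n}0.png",d["pixels"][:,:,::-1]);print(n,d["K"],d["T"],[k for k in d])
print(r.grip_depth,[a for a in dir(r) if a[0]!='_'])
E
```

```text
pics
{'time_s': 0.0, 'qpos': array([-1.33030780e+00,  1.81585022e-01,  1.60799996e+00, -4.72471036e-06,
        1.35378375e+00, -2.06303825e-01]), 'joint_vel': array([ 0.00187954,  0.00115823, -0.00029995,  0.00011769, -0.00091257,
       -0.00048567]), 'tau': array([ 3.31126948e-04, -4.44866216e+01, -3.51335013e+01, -3.16581563e-04,
        9.11179843e-03,  2.68685426e-05]), 'tool_pos': array([ 0.24832237, -0.51800759,  0.2303633 ]), 'ee_rot': array([ 9.75150179e-01,  2.21543086e-01, -1.74840846e-05, -8.87869557e-04]), 'wrist_force': array([ 0.38908899, -0.44532733,  0.11694152]), 'moment': array([-0.00326817, -0.00978445, -0.02973758]), 'finger_gap': 0.08512643800029102}
scene [[587.62763966   0.         311.95495386]
 [  0.         587.62763966 239.89935363]
 [  0.           0.           1.        ]] [[ 0.25263504 -0.80138367  0.54218055  1.06748235]
 [ 0.96754171  0.21283811 -0.13624603 -0.16803066]
 [-0.00621134  0.55900281  0.82914249  0.95319913]
 [ 0.          0.          0.          1.        ]] ['pixels', 'K', 'T']
top [[618.81306391   0.         321.29472396]
 [  0.         618.81306391 242.45510389]
 [  0.           0.           1.        ]] [[ 0.02397209  0.9984384  -0.0504588   0.42711867]
 [-0.99958258  0.02475251  0.0148987  -0.00686839]
 [ 0.01612441  0.05008059  0.99861501  1.08126502]
 [ 0.          0.          0.          1.        ]] ['pixels', 'K', 'T']
0.0187 ['MotionError', 'grip_depth', 'sign_off']
```

View pics/scene0.png

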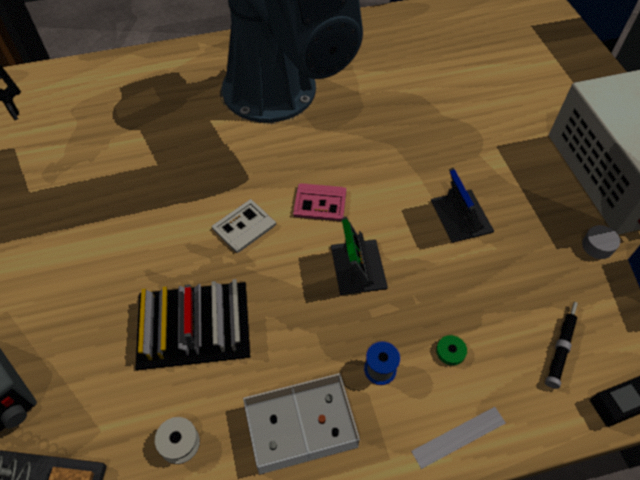

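View pics/top0.png

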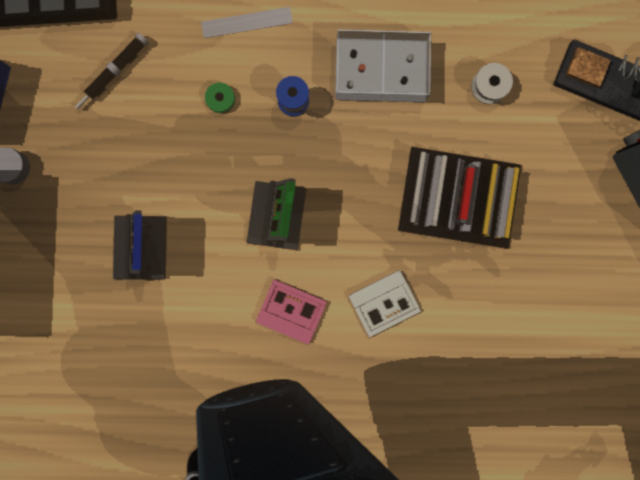

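The top view shows:
- The green board leaning in its easel at about (283,212), and the blue board at about (137,242).
- The rack at about (460,197), with white strips at 420–437, the red board at 467 and yellow strips at 490–515.
- Flat pink and white look-alikes at (292,310) and (385,303).
- A green spool at (220,97), which is not the board.

The green board on its easel fits the description. I'll enlarge it and the rack to confirm.

```bash
python3 - <<'E'
import cv2,numpy as np
t=cv2.imread("pics/top0.png");s=cv2.imread("pics/scene0.png")
def g(i,x,y,w,h): 
    c=cv2.resize(i[y:y+h,x:x+w],(400,300),interpolation=cv2.INTER_CUBIC)
    return np.clip(c.astype(float)*1.6,0,255).astype(np.uint8)
cv2.imwrite("pics/c1.png",np.vstack([np.hstack([g(t,225,165,100,75*1+15),g(t,395,140,133,112)]),np.hstack([g(s,310,205,100,90),g(s,125,275,133,100)])]))
E
```

```text
(no output)
```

View pics/c1.png

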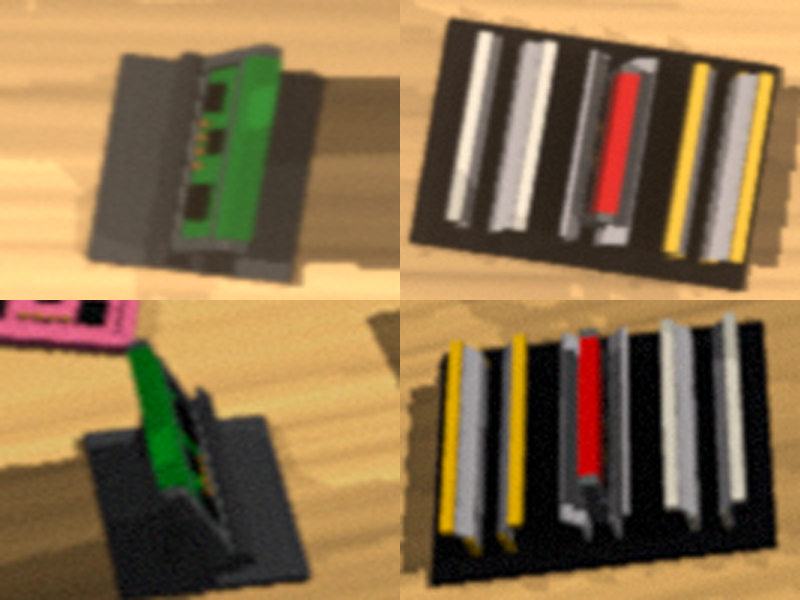

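The enlarged crop confirms the target. The green board has a grip band, leans towards image right (about world -y), and its parts side faces +y. The yellow-marked channel is the one at the -y end of the rack. Next I'll measure both.

```bash
cat > h.py <<'E'
import numpy as np,cv2
from cell import observe, imaging, r
def ray(d,uv):
    K,T=d["K"],d["T"];uv=np.atleast_2d(np.asarray(uv,float))
    p=np.c_[(uv[:,0]-K[0,2])/K[0,0],-(uv[:,1]-K[1,2])/K[1,1],-np.ones(len(uv))]
    return T[:3,3],p@T[:3,:3].T
def onz(d,uv,z):
    o,v=ray(d,uv);return o+v*((z-o[2])/v[:,2])[:,None]
def proj(d,P):
    q=(np.atleast_2d(P)-d["T"][:3,3])@d["T"][:3,:3];K=d["K"]
    return np.c_[K[0,2]+K[0,0]*q[:,0]/-q[:,2],K[1,2]-K[1,1]*q[:,1]/-q[:,2]]
def tri(d1,u1,d2,u2):
    o1,v1=ray(d1,u1);o2,v2=ray(d2,u2);v1=v1[0];v2=v2[0]
    a=np.linalg.lstsq(np.c_[v1,-v2],o2-o1,rcond=None)[0]
    A,B=o1+a[0]*v1,o2+a[1]*v2
    return (A+B)/2,np.linalg.norm(A-B)
def mask(d,col):
    h=cv2.cvtColor(d["pixels"],cv2.COLOR_RGB2HSV)
    lo,hi={"yellow":((20,130,120),(32,255,255)),"green":((50,110,40),(75,255,255))}[col]
    return cv2.inRange(h,lo,hi)
def blobs(d,col,box,n):
    m=mask(d,col);k=np.zeros_like(m);x,y,w,h=box;k[y:y+h,x:x+w]=255;m&=k
    c,_=cv2.findContours(m,cv2.RETR_EXTERNAL,cv2.CHAIN_APPROX_NONE)
    return sorted(c,key=cv2.contourArea)[::-1][:n]
E
python3 - <<'E'
from h import *
np.set_printoptions(precision=4,suppress=True)
D={n:imaging.get_image(n) for n in("scene","top")}
np.save("pics/D.npy",D,allow_pickle=True)
for n,b in(("top",(395,140,135,115)),("scene",(120,270,140,110))):
    d=D[n];cs=blobs(d,"yellow",b,2)
    C=[]
    for c in cs:
        R=cv2.minAreaRect(c);box=cv2.boxPoints(R);P=onz(d,box,.044)[:,:2]
        e=sorted([np.linalg.norm(P[0]-P[1]),np.linalg.norm(P[1]-P[2])])
        a=P[1]-P[0] if np.linalg.norm(P[1]-P[0])>np.linalg.norm(P[1]-P[2]) else P[2]-P[1]
        C.append(P.mean(0));print(n,"yel",cv2.contourArea(c),R[0],P.mean(0),e,np.degrees(np.arctan(a[1]/a[0])))
    print(" mid",np.mean(C,0),"gap",np.linalg.norm(C[0]-C[1]))
for n,b in(("top",(240,165,75,90)),("scene",(330,205,60,85))):
    d=D[n];cs=blobs(d,"green",b,1);c=cs[0]
    ap=cv2.approxPolyDP(cv2.convexHull(c),2,True)[:,0];print(n,"green",cv2.contourArea(c),ap.tolist())
E
```

```text
top yel 239.0 (490.0, 198.5) [ 0.5612 -0.306 ] [np.float64(0.007485237341919293), np.float64(0.11932627368403481)] -7.908223345101664
top yel 238.0 (511.1663513183594, 202.3765106201172) [ 0.5556 -0.342 ] [np.float64(0.0074822303530562425), np.float64(0.11934241163921383)] -7.908804781255853
 mid [ 0.5584 -0.324 ] gap 0.036483354818880785
scene yel 130.0 (163.19993591308594, 317.003662109375) [ 0.56   -0.3056] [np.float64(0.006227561738357182), np.float64(0.11921293190571085)] -7.399412984389849
scene yel 122.5 (141.2815399169922, 319.4323425292969) [ 0.5549 -0.3425] [np.float64(0.00707033894435191), np.float64(0.1204411401343591)] -8.120880296450979
 mid [ 0.5574 -0.3241] gap 0.03721593990669631
top green 507.0 [[293, 182], [294, 192], [287, 236], [271, 235], [273, 217], [286, 183]]
scene green 300.5 [[343, 219], [347, 220], [353, 233], [358, 263], [349, 259]]
```

```bash
python3 - <<'E'
from h import *
D=np.load("pics/D.npy",allow_pickle=True).item()
def g(n,x,y,w,h,s):
    c=cv2.resize(D[n]["pixels"][y:y+h,x:x+w,::-1],None,fx=s,fy=s,interpolation=cv2.INTER_NEAREST)
    c=np.clip(c.astype(float)*2.2,0,255).astype(np.uint8)
    for k in range(0,w,10): cv2.line(c,(k*s,0),(k*s,6),(255,255,255),1);cv2.putText(c,str(x+k),(k*s,16),0,.35,(255,255,255))
    for k in range(0,h,10): cv2.line(c,(0,k*s),(6,k*s),(255,255,255),1);cv2.putText(c,str(y+k),(7,k*s+4),0,.35,(255,255,255))
    return c
cv2.imwrite("pics/c2.png",np.hstack([g("top",255,170,50,75,8),g("scene",335,210,50,75,8)]))
E
```

```text
(no output)
```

View pics/c2.png

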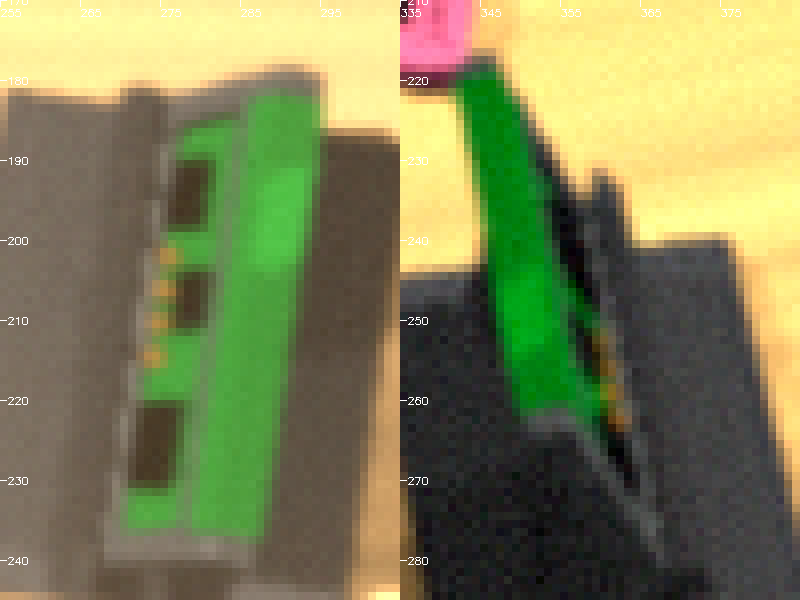

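```bash
python3 - <<'E'
from h import *
np.set_printoptions(precision=4,suppress=True)
D=np.load("pics/D.npy",allow_pickle=True).item();t,s=D["top"],D["scene"]
a,ea=tri(t,(294.8,179),s,(350.,263.));b,eb=tri(t,(287.6,238),s,(341.7,218.2))
print(a,ea,b,eb,np.linalg.norm(a-b))
P=onz(t,[(294.8,179),(287.6,238)],.103);print(P,np.linalg.norm(P[0]-P[1]))
d=P[0]-P[1];yaw=np.arctan2(d[1],d[0]);print("yaw",np.degrees(yaw))
# left edge of the top-view: band's front lower boundary at face, bottom line
m=P.mean(0);n=np.array([-np.sin(yaw),np.cos(yaw),0]) # board +y approx world +y
th=np.radians(21);up=np.array([0,0,np.cos(th)])-n*np.sin(th);nn=n*np.cos(th)+np.array([0,0,np.sin(th)])
top=m+nn*.005; bot=top-up*.08
print("top centre",top,"bottom",bot)
# predicted corners
ax=np.array([np.cos(yaw),np.sin(yaw),0])
for lab,z,y in(("backtop",.08,-.005),("fronttop",.08,.005),("front band bottom",.056,.005)):
    Q=[bot+up*z+nn*y+ax*x for x in(.05,-.05)]
    print(lab,proj(t,Q).round(1).tolist(),proj(s,Q).round(1).tolist())
print("strip mid (12mm below top)",top-up*.012)
q=observe()["ee_rot"]
from scipy.spatial.transform import Rotation as R
M=R.from_quat(q).as_matrix();print(M, observe()["tool_pos"])
E
```

```text
[0.5758 0.0223 0.106 ] 0.001510393191484106 [0.4824 0.0329 0.1069] 0.002204808154499509 0.0941044122074896
[[0.5765 0.0231 0.103 ]
 [0.4823 0.032  0.103 ]] 0.0946438358700234
yaw -5.412878804065505
top centre [0.5298 0.0322 0.1048] bottom [0.5325 0.0607 0.0301]
backtop [[295.0, 177.3], [287.4, 239.7]] [[351.2, 265.5], [340.2, 218.4]]
fronttop [[289.1, 176.3], [281.4, 238.8]] [[356.8, 263.6], [345.4, 216.5]]
front band bottom [[284.3, 177.8], [276.8, 239.0]] [[360.9, 269.7], [349.6, 223.2]]
strip mid (12mm below top) [0.5302 0.0365 0.0936]
[[ 0.9018  0.4321 -0.0002]
 [ 0.4321 -0.9018  0.001 ]
 [ 0.0003 -0.001  -1.    ]] [ 0.2484 -0.5182  0.2307]
```

Call:
play_rows(
  targets=[
    [3,-3,0,7,0],
    [2.6,-3.4,0,7,0],
    [2.3,-3.7,0,7,0],
    [2,-4,0,7,0],
    [1.7,-4.2,0,3,0],
  ],
  squeeze=25,
)

```text
time_s: 0.7
tool_pos: [0.3278, -0.3127, 0.2288]
ee_rot: [0.998, -0.062, -0.001, -0.001]
wrist_force: [1.3, 0.7, 0.5]
finger_gap: 0.0857
```

Call:
play_rows(
  targets=[
    [2,-4.4,0,-1.7,0],
    [2,-4.4,0,0,0],
    [2,-4.4,0,0,0],
    [2,-4.4,0,0,0],
    [2,-4.4,0,0,0],
  ],
)

```text
time_s: 1.2
tool_pos: [0.4519, -0.0956, 0.2297]
ee_rot: [0.999, -0.049, 0.001, -0.0]
wrist_force: [1.8, 0.7, -0.5]
finger_gap: 0.0855
```

```bash
cat > go.py <<'E'
import sys
from h import *
from scipy.spatial.transform import Rotation as R
def go(P,yaw):
    s=observe();M=R.from_quat(s["ee_rot"]).as_matrix()
    y=np.degrees(np.arctan2(M[1,0],M[0,0]))
    print("t",round(s["time_s"],2),"pos",s["tool_pos"].round(4),"yaw",y.round(2),"tilt z",M[:,2].round(4),"F",s["wrist_force"].round(1),"gap",round(s["finger_gap"],4),"vel",np.abs(s["joint_vel"]).max().round(3))
    print("need cm",(M.T@(np.array(P)-s["tool_pos"])*100).round(2),"turn",(y-yaw).round(2))
a=list(map(float,sys.argv[1:]));go(a[:3],a[3])
E
python3 go.py .530 .0365 .075 -5.4
```

```text
t 1.2 pos [ 0.4519 -0.0956  0.2297] yaw -5.67 tilt z [ 0.0013  0.     -1.    ] F [ 1.8  0.7 -0.5] gap 0.0855 vel 1.134
need cm [  6.45 -13.91  15.48] turn -0.27
```

Call:
play_rows(
  targets=[
    [1.6,-3.5,0,0,0],
    [1.6,-3.5,0,0,0],
    [1.6,-3.4,1,0,0],
    [1.3,-2.8,2,0,0],
    [0.3,-0.7,2,0,0],
  ],
)

```text
time_s: 1.7
tool_pos: [0.5354, 0.0477, 0.1821]
ee_rot: [0.999, -0.046, 0.005, 0.0]
wrist_force: [0.7, -0.2, 0.3]
finger_gap: 0.0856
```

```bash
python3 go.py .530 .0375 .077 -5.4; python3 - <<'E'
from h import *
for n,b in(("top",(220,150,160,120)),("scene",(290,180,160,120))):
    d=imaging.get_image(n);x,y,w,h=b;cv2.imwrite(f"pics/a_{n}.png",np.clip(cv2.resize(d["pixels"][y:y+h,x:x+w,::-1],None,fx=4,fy=4)*1.8,0,255).astype(np.uint8))
E
```

```text
t 1.7 pos [0.5354 0.0477 0.1821] yaw -5.27 tilt z [ 1.050e-02 -5.000e-04 -9.999e-01] F [ 0.7 -0.2  0.3] gap 0.0856 vel 0.401
need cm [-0.55  1.07 10.51] turn 0.13
```

View pics/a_scene.png

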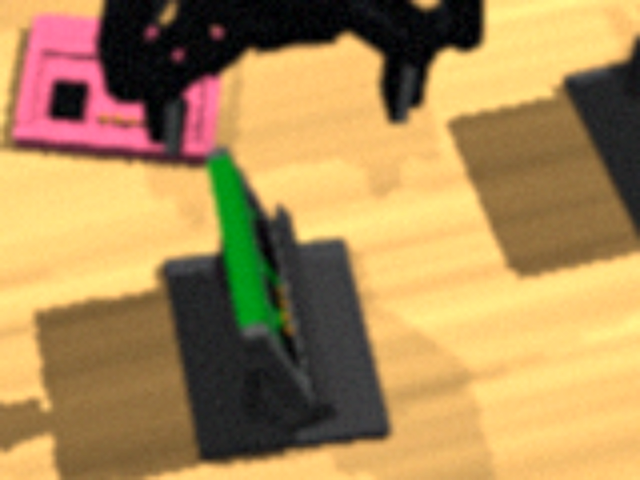

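The gripper is open above the easel at crop (170–400,120), straddling the board's line at crop (240,240). I'll descend.

Call:
play_rows(
  targets=[
    [-0.5,1.0,2,0,0],
    [-0.1,0.1,2.5,0,0],
    [0,0,2.5,0,0],
    [0,0,2,0,0],
    [0,0,0.8,0,0],
  ],
)

```text
time_s: 2.3
tool_pos: [0.5275, 0.0318, 0.0841]
ee_rot: [0.999, -0.047, 0.005, 0.001]
wrist_force: [0.3, 0.5, 0.1]
finger_gap: 0.0855
```

```bash
python3 go.py .530 .0375 .077 -5.4
```

```text
t 2.3 pos [0.5275 0.0318 0.0841] yaw -5.39 tilt z [ 0.009  -0.0027 -1.    ] F [0.3 0.5 0.1] gap 0.0855 vel 0.15
need cm [ 0.19 -0.59  0.71] turn 0.01
```

Call:
play_rows(
  targets=[
    [0.2,-0.6,0.5,0,0.2],
    [0,0,0.2,0,0.4],
    [0,0,0,0,0.5],
    [0,0,0,0,0.6],
    [0,0,0,0,0.65],
  ],
  squeeze=20,
)

```text
time_s: 2.8
tool_pos: [0.5323, 0.0364, 0.0802]
ee_rot: [0.999, -0.048, 0.007, 0.001]
wrist_force: [0.7, 0.3, -0.3]
finger_gap: 0.0298
```

```bash
python3 go.py .530 .0375 .077 -5.4; python3 - <<'E'
from h import *
for n,b in(("top",(220,150,160,120)),("scene",(290,180,160,120))):
    d=imaging.get_image(n);x,y,w,h=b;cv2.imwrite(f"pics/b_{n}.png",np.clip(cv2.resize(d["pixels"][y:y+h,x:x+w,::-1],None,fx=4,fy=4)*1.8,0,255).astype(np.uint8))
E
```

```text
t 2.8 pos [0.5323 0.0364 0.0802] yaw -5.48 tilt z [ 0.013  -0.0036 -0.9999] F [ 0.7  0.3 -0.3] gap 0.0298 vel 0.009
need cm [-0.24 -0.09  0.32] turn -0.08
```

View pics/b_scene.png

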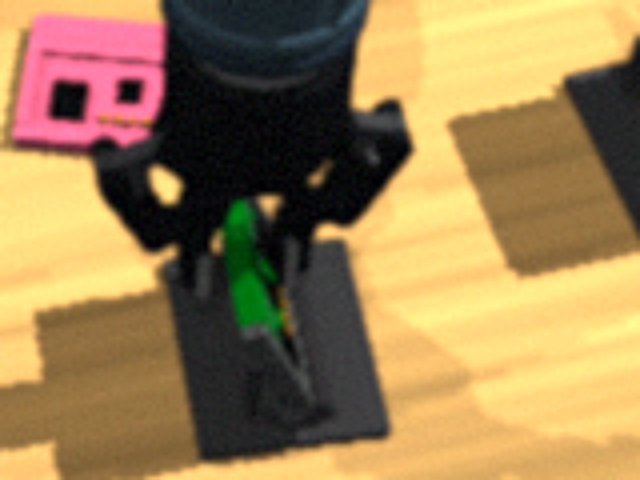

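The fingers are on either side of the grip strip at crop (205–295,265). I'll close them gently.

Call:
play_rows(
  targets=[
    [-0.2,0,0.3,0,0.7],
    [0,0,0,0,0.75],
    [0,0,0,0,0.8],
    [0,0,0,0,0.9],
    [0,0,0,0,1],
  ],
)

```text
time_s: 3.4
tool_pos: [0.5306, 0.038, 0.0779]
ee_rot: [0.999, -0.048, 0.007, 0.0]
wrist_force: [-0.4, 2.4, 2.3]
finger_gap: 0.0162
```

```bash
python3 go.py .530 .0375 .077 -5.4; python3 - <<'E'
from h import *
for n,b in(("top",(220,150,160,120)),("scene",(290,180,160,120))):
    d=imaging.get_image(n);x,y,w,h=b;cv2.imwrite(f"pics/c_{n}.png",np.clip(cv2.resize(d["pixels"][y:y+h,x:x+w,::-1],None,fx=4,fy=4)*1.8,0,255).astype(np.uint8))
E
```

```text
t 3.4 pos [0.5306 0.038  0.0779] yaw -5.52 tilt z [ 0.0144 -0.0013 -0.9999] F [-0.4  2.4  2.3] gap 0.0162 vel 0.008
need cm [-0.05  0.05  0.09] turn -0.12
```

View pics/c_scene.png

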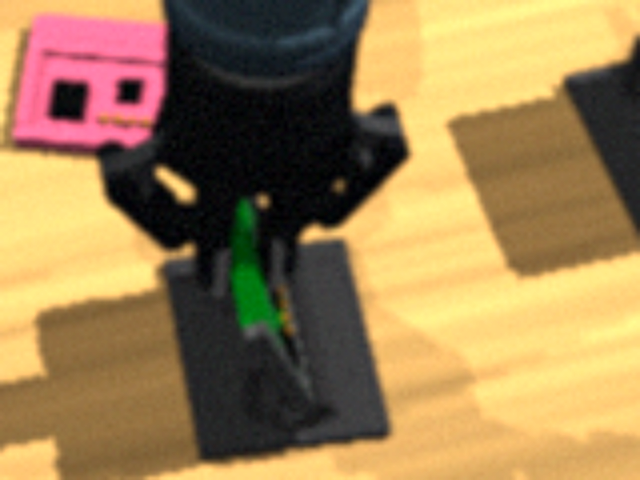

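Fingers stopped on the board at 16 mm, so it is still tilted in the pads. I'll draw it out along its own leaning axis.

Call:
play_rows(
  targets=[
    [0,0.2,-0.5,0,1],
    [0,0.3,-0.9,0,1],
    [0,0.4,-1.0,0,1],
    [0,0.4,-1.0,0,1],
    [0,0.4,-1.0,0,1],
  ],
  squeeze=30,
)

```text
time_s: 4.0
tool_pos: [0.5257, 0.0219, 0.1213]
ee_rot: [0.999, -0.048, 0.004, -0.001]
wrist_force: [-0.6, 2.2, -0.6]
finger_gap: 0.0097
```

```bash
python3 go.py .530 .0375 .077 -5.4; python3 - <<'E'
from h import *
for n,b in(("top",(220,150,160,120)),("scene",(290,180,160,120))):
    d=imaging.get_image(n);x,y,w,h=b;cv2.imwrite(f"pics/d_{n}.png",np.clip(cv2.resize(d["pixels"][y:y+h,x:x+w,::-1],None,fx=4,fy=4)*1.8,0,255).astype(np.uint8))
E
```

```text
t 4.0 pos [0.5257 0.0219 0.1213] yaw -5.46 tilt z [ 0.0084  0.0016 -1.    ] F [-0.6  2.2 -0.6] gap 0.0097 vel 0.214
need cm [ 0.24 -1.58  4.44] turn -0.06
```

View pics/d_scene.png

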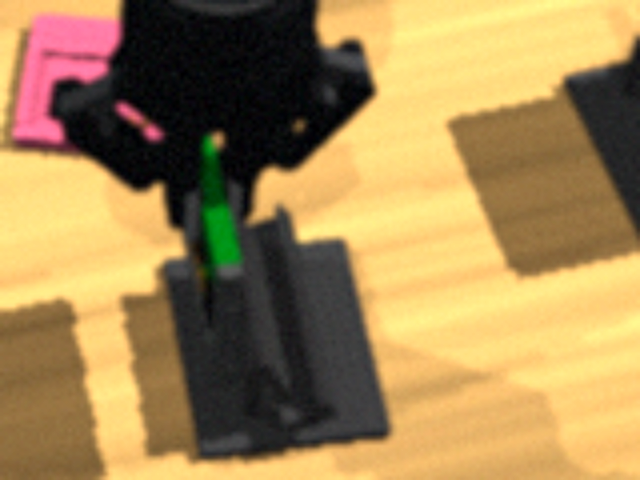

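The gap is now 9.7 mm, so the board has squared up flat between the pads. I'll raise it, firm the grip and head for the rack.

Call:
play_rows(
  targets=[
    [0,0,-2,0,1],
    [0,0,-3,0,1],
    [0,0.5,-3,0,1],
    [0,1.5,-2,0.5,1],
    [0,2,0,0.5,1],
  ],
  squeeze=50,
)

```text
time_s: 4.6
tool_pos: [0.521, -0.022, 0.2266]
ee_rot: [0.998, -0.056, 0.006, 0.003]
wrist_force: [0.8, -0.0, -0.2]
finger_gap: 0.0094
```

```bash
python3 go.py .558 -.324 .2 -7.9; python3 - <<'E'
from h import *
for n,b in(("top",(240,150,160,120)),("scene",(240,140,200,150))):
    d=imaging.get_image(n);x,y,w,h=b;cv2.imwrite(f"pics/e_{n}.png",np.clip(cv2.resize(d["pixels"][y:y+h,x:x+w,::-1],None,fx=4,fy=4)*1.8,0,255).astype(np.uint8))
E
```

```text
t 4.6 pos [ 0.521  -0.022   0.2266] yaw -6.47 tilt z [ 0.0107 -0.0059 -0.9999] F [ 0.8 -0.  -0.2] gap 0.0094 vel 0.406
need cm [ 7.05 29.57  2.87] turn 1.43
```

View pics/e_scene.png

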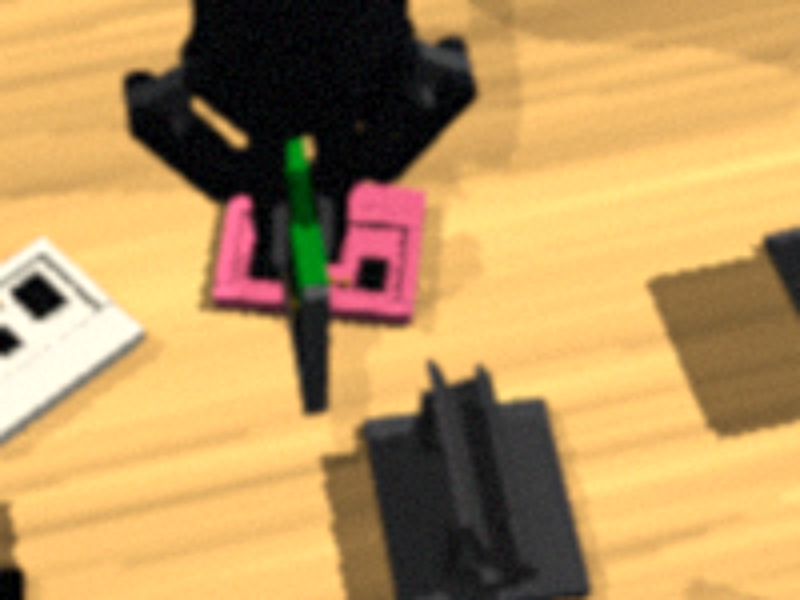

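View pics/e_top.png

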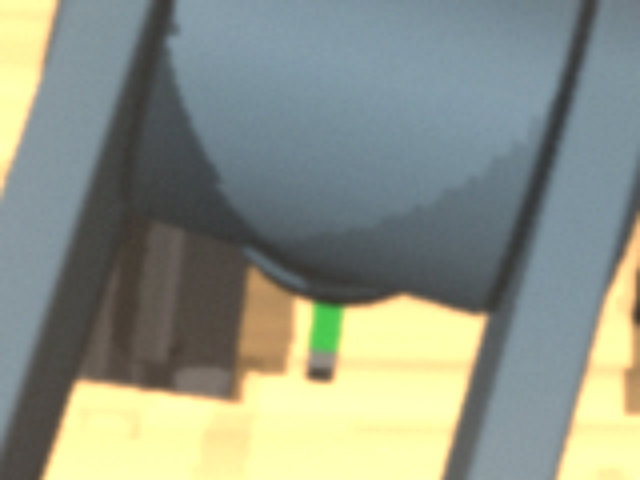

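The held board hangs upright, with its near end at scene crop (315,290–410). I'll work out where its bottom edge and ends sit relative to the TCP.

```bash
python3 - <<'E'
from h import *
from scipy.spatial.transform import Rotation as R
np.set_printoptions(precision=4,suppress=True)
d=imaging.get_image("scene");t=imaging.get_image("top")
S=observe();M=R.from_quat(S["ee_rot"]).as_matrix();p=S["tool_pos"];print(p)
c=240+np.array([0]);
def onplane(d,uv):
    o,v=ray(d,uv);n=M[:,1];k=((p-o)@n)/(v@n);return (o+v*k[:,None]-p)@M
for nm,uv in(("near bottom",(240+316/4-.4,140+411/4-.4)),("near strip top-end",(240+316/4-.4,140+284/4-.4)),("near strip bottom",(240+313/4,140+292/4)),("far top",(240+296/4-.4,140+140/4-.4))):
    print(nm,uv,onplane(d,uv))
# x from top view: band end near -x and +x?
print("top far end", (onz(t,(240+322/4,150+378/4),p[2]+.03)-p)@M)
E
```

```text
[ 0.519  -0.0214  0.2227]
near bottom (318.6, 242.35) [[0.021  0.     0.0876]]
near strip top-end (318.6, 210.6) [[0.0179 0.     0.0037]]
near strip bottom (318.25, 213.0) [[0.0145 0.     0.0144]]
far top (313.6, 174.6) [[-0.0369  0.     -0.0187]]
top far end [[-0.0526  0.003  -0.0302]]
```

```bash
python3 - <<'E'
from h import *
from scipy.spatial.transform import Rotation as R
np.set_printoptions(precision=4,suppress=True)
d=imaging.get_image("scene")
S=observe();M=R.from_quat(S["ee_rot"]).as_matrix();p=S["tool_pos"];print(p)
def on(d,uv,x):
    o,v=ray(d,uv);n=M[:,0];k=((p+x*n-o)@n)/(v@n);return (o+v*k[:,None]-p)@M
for nm,uv,x in(("near bottom",(240+316/4-.4,140+411/4-.4),.05),("near strip top-end",(240+316/4-.4,140+286/4-.4),.05),("far top",(240+296/4-.4,140+140/4-.4),-.05)):
    print(nm,on(d,uv,x))
m=mask(d,"green");print(cv2.boundingRect(m[130:260,280:360]))
y,w=d["pixels"],0
c=d["pixels"][165:260,300:335,::-1];cv2.imwrite("pics/f.png",np.clip(cv2.resize(c,None,fx=6,fy=6,interpolation=0)*2.2,0,255).astype(np.uint8))
E
```

```text
[ 0.5189 -0.0209  0.2224]
near bottom [[0.05   0.005  0.0441]]
near strip top-end [[ 0.05    0.0055 -0.0381]]
far top [[-0.05   -0.0014 -0.0034]]
(34, 45, 10, 37)
```

View pics/f.png

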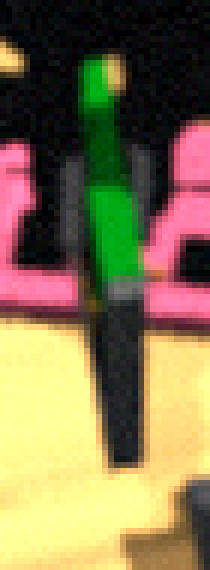

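```bash
python3 - <<'E'
from h import *
from scipy.spatial.transform import Rotation as R
np.set_printoptions(precision=1,suppress=True)
d=imaging.get_image("scene");t=imaging.get_image("top")
S=observe();M=R.from_quat(S["ee_rot"]).as_matrix();p=S["tool_pos"]
for x in(.05,-.05):
  for y in (-.005,.005):
    Q=[p+M@np.array([x,y,z]) for z in(-.036,-.012,.044)]
    print(x,y,(proj(d,Q)).tolist(),proj(t,Q).tolist())
E
```

```text
0.05 -0.005 [[325.94624199955416, 211.13409525216088], [325.70170413193375, 220.73080210609427], [325.17158681797616, 241.53486206519761]] [[324.4815875159072, 167.74261669836477], [324.1635184185439, 170.6517115263383], [323.4866013605096, 176.84286913585944]]
0.05 0.005 [[319.2382601376307, 211.92008413988472], [319.14383461242267, 221.50743031775784], [318.9391485931259, 242.2899011639204]] [[331.87405850205624, 168.773527466164], [331.3482819128439, 171.65342732222834], [330.2293123420671, 177.78249501359915]]
-0.05 -0.005 [[316.0742836122464, 160.73835940877942], [316.05217224403174, 170.82877478215806], [316.00403208073163, 192.79730423380062]] [[314.2254911895928, 241.59095350033513], [314.19547760517605, 242.42941521423006], [314.1316350521776, 244.21292549621802]]
-0.05 0.005 [[309.76397001076305, 161.43514603897444], [309.87487695438466, 171.51903513595028], [310.1163266473921, 193.4721414724902]] [[321.66170124828784, 242.62191549628028], [321.4215499418247, 243.43117776298527], [320.9107152089315, 245.1525894843755]]
```

Call:
play_rows(
  targets=[
    [0.9,3.5,0,0.7,1],
    [0.9,4,0,0.7,1],
    [0.9,4,0,0,1],
    [0.9,4,0,0,1],
    [0.9,4,0,0,1],
  ],
)

```text
time_s: 5.45
tool_pos: [0.5391, -0.2167, 0.2198]
ee_rot: [0.998, -0.062, -0.0, -0.0]
wrist_force: [0.2, -0.2, -0.8]
finger_gap: 0.0093
```

```bash
python3 go.py .558 -.324 .14 -7.9
```

```text
t 5.45 pos [ 0.5391 -0.2167  0.2198] yaw -7.12 tilt z [-3.e-04  1.e-03 -1.e+00] F [ 0.2 -0.2 -0.8] gap 0.0093 vel 0.6
need cm [ 3.21 10.42  7.97] turn 0.78
```

Call:
play_rows(
  targets=[
    [0.9,3,0,0.8,1],
    [0.9,3,0,0,1],
    [0.8,2,1,0,1],
    [0.5,1.2,2,0,1],
    [0,0,2,0,1],
  ],
)

```text
time_s: 5.95
tool_pos: [0.5597, -0.3204, 0.1682]
ee_rot: [0.998, -0.07, 0.001, 0.001]
wrist_force: [-0.2, 0.7, 0.0]
finger_gap: 0.0093
```

```bash
python3 go.py .558 -.324 .14 -7.9
```

```text
t 5.95 pos [ 0.5597 -0.3204  0.1682] yaw -8.06 tilt z [ 0.0013 -0.0025 -1.    ] F [-0.2  0.7  0. ] gap 0.0093 vel 0.362
need cm [-0.12  0.37  2.82] turn -0.16
```

Call:
play_rows(
  targets=[
    [-0.1,0.3,2,0,1],
    [0,0,1.5,0,1],
    [0,0,1,0,1],
    [0,0,0,0,1],
    [0,0,0,0,1],
  ],
)

```text
time_s: 6.45
tool_pos: [0.5573, -0.3197, 0.1154]
ee_rot: [0.998, -0.069, -0.003, -0.002]
wrist_force: [-0.0, 0.3, -0.0]
finger_gap: 0.0092
```

```bash
python3 go.py .558 -.324 .052 -7.9; python3 - <<'E'
from h import *
d=imaging.get_image("scene");x,y,w,h=100,220,180,135
c=cv2.resize(d["pixels"][y:y+h,x:x+w,::-1],None,fx=4.4,fy=4.4)
cv2.imwrite("pics/g.png",np.clip(c*1.8,0,255).astype(np.uint8))
E
```

```text
t 6.45 pos [ 0.5573 -0.3197  0.1154] yaw -7.93 tilt z [-0.0057  0.0036 -1.    ] F [-0.   0.3 -0. ] gap 0.0092 vel 0.006
need cm [0.17 0.43 6.34] turn -0.03
```

View pics/g.png

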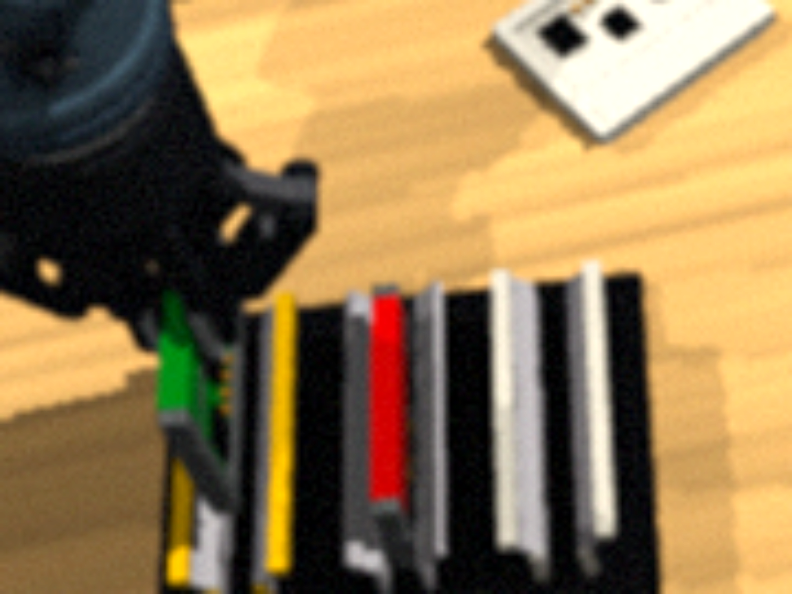

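```bash
python3 - <<'E'
from h import *
from scipy.spatial.transform import Rotation as R
np.set_printoptions(precision=1,suppress=True)
d=imaging.get_image("scene")
S=observe();M=R.from_quat(S["ee_rot"]).as_matrix();p=S["tool_pos"]
c=cv2.resize(d["pixels"][300:345,125:165,::-1],None,fx=13,fy=13,interpolation=cv2.INTER_CUBIC);c=np.clip(c*2.5,0,255).astype(np.uint8)
for y in (-.005,.005):
    Q=[p+M@np.array([.05,y,z]) for z in(-.036,-.012,.044)]
    u=proj(d,Q);print(y,u.round(1).tolist())
    for a in u: cv2.circle(c,tuple(((a-[125,300]+.5)*13).astype(int)),3,(0,0,255),-1)
cv2.imwrite("pics/g2.png",c)
E
```

```text
-0.005 [[140.7, 313.9], [144.6, 320.8], [153.0, 335.9]]
0.005 [[134.1, 314.6], [138.1, 321.6], [146.8, 336.6]]
```

View pics/g2.png

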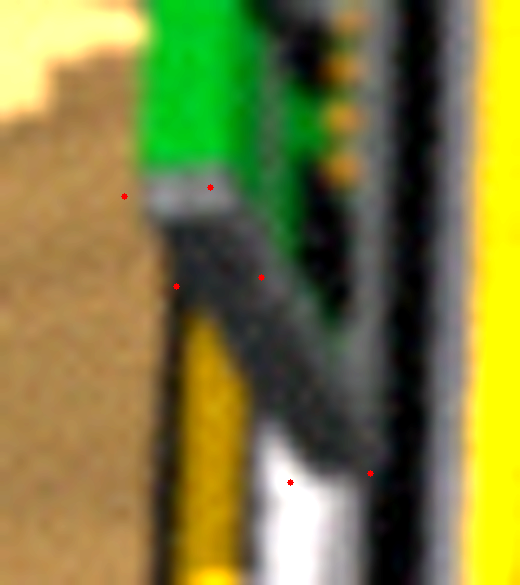

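The board's near end is within about 2 px of where I predicted, hanging above the yellow channel. I'll shift about 5 mm across the slot, then lower it in stages.

Call:
play_rows(
  targets=[
    [0.2,0.5,0,0,1],
    [0,0,1,0,1],
    [0,0,1,0,1],
    [0,0,0.7,0,1],
    [0,0,0,0,1],
  ],
)

```text
time_s: 7.05
tool_pos: [0.5601, -0.3267, 0.0895]
ee_rot: [0.998, -0.069, -0.001, 0.0]
wrist_force: [-1.2, 1.1, -1.5]
finger_gap: 0.0089
```

```bash
python3 go.py .558 -.325 .052 -7.9; python3 - <<'E'
from h import *
from scipy.spatial.transform import Rotation as R
d=imaging.get_image("scene")
S=observe();M=R.from_quat(S["ee_rot"]).as_matrix();p=S["tool_pos"]
c=cv2.resize(d["pixels"][310:370,120:180,::-1],None,fx=10,fy=10,interpolation=cv2.INTER_CUBIC);c=np.clip(c*2.5,0,255).astype(np.uint8)
for y in (-.005,.005):
    for a in proj(d,[p+M@np.array([.05,y,z]) for z in(-.036,-.012,.044)]): cv2.circle(c,tuple(((a-[120,310]+.5)*10).astype(int)),3,(0,0,255),-1)
cv2.imwrite("pics/h.png",c)
E
```

```text
t 7.05 pos [ 0.5601 -0.3267  0.0895] yaw -7.93 tilt z [-1.3e-03 -3.0e-04 -1.0e+00] F [-1.2  1.1 -1.5] gap 0.0089 vel 0.005
need cm [-0.22 -0.14  3.75] turn -0.03
```

View pics/h.png

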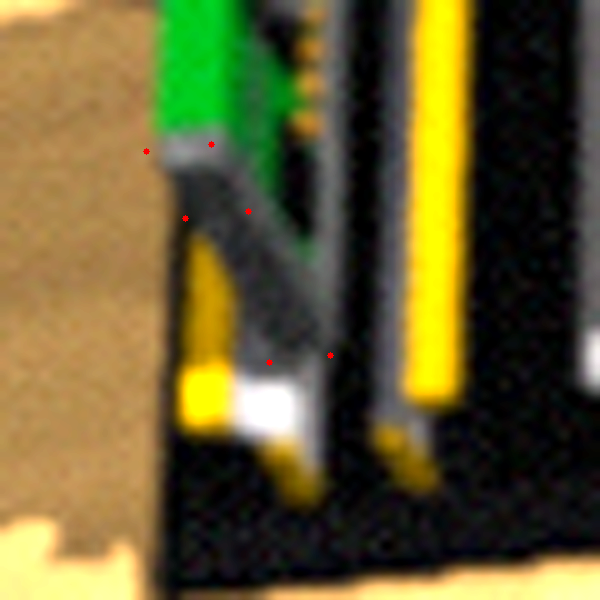

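```bash
python3 - <<'E'
from h import *
d=imaging.get_image("scene")
c=cv2.imread("pics/h.png")
yw=np.radians(-7.9);A=np.array([[np.cos(yw),-np.sin(yw),0],[np.sin(yw),np.cos(yw),0],[0,0,1]]);o=np.array([.558,-.324,.008])
def dr(Q,col):
    for a in proj(d,np.array(Q)@A.T+o): cv2.circle(c,tuple(((a-[120,310]+.5)*10).astype(int)),3,col,-1)
for s in(-1,1):
    dr([(.06,s*.007,0),(.06,s*.007,.022),(.06,s*.017,.033)],(255,0,255))
    # x-.05 station at present bottom height ~.045
    dr([(.05,s*.005,.0375),(.05,s*.005,.0375+.08)],(255,255,0))
cv2.imwrite("pics/h2.png",c)
E
```

```text
(no output)
```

View pics/h2.png

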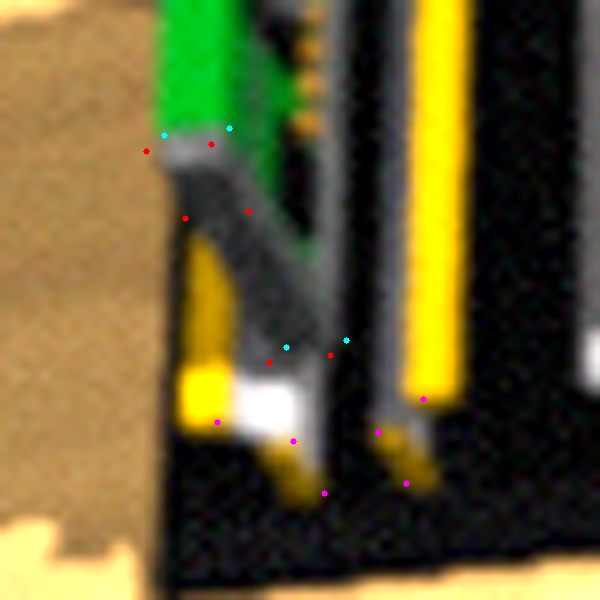

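The slot model (magenta) lies on the imaged channel ends, and the board sits about 2 mm too far towards -y. I'll correct that and lower.

Call:
play_rows(
  targets=[
    [-0.2,-0.2,0,0,1],
    [0,0,0.6,0,1],
    [0,0,0.6,0,1],
    [0,0,0.5,0,1],
    [0,0,0,0,1],
  ],
  squeeze=40,
)

```text
time_s: 7.65
tool_pos: [0.5591, -0.3248, 0.073]
ee_rot: [0.998, -0.069, 0.0, 0.001]
wrist_force: [-0.1, 0.7, -0.7]
finger_gap: 0.0092
```

```bash
python3 go.py .558 -.325 .052 -7.9
```

```text
t 7.65 pos [ 0.5591 -0.3248  0.073 ] yaw -7.91 tilt z [ 8.e-04 -2.e-03 -1.e+00] F [-0.1  0.7 -0.7] gap 0.0092 vel 0.005
need cm [-0.11  0.03  2.1 ] turn -0.01
```

No contact yet, with the bottom edge just entering the narrow part. Continuing down.

Call:
play_rows(
  targets=[
    [0,0,0.4,0,1],
    [0,0,0.4,0,1],
    [0,0,0.3,0,1],
    [0,0,0.3,0,1],
    [0,0,0,0,1],
  ],
)

```text
time_s: 8.15
tool_pos: [0.5594, -0.3255, 0.0599]
ee_rot: [0.998, -0.069, 0.001, 0.001]
wrist_force: [-0.2, 0.8, -0.3]
finger_gap: 0.0086
```

```bash
python3 go.py .558 -.325 .052 -7.9
```

```text
t 8.15 pos [ 0.5594 -0.3255  0.0599] yaw -7.9 tilt z [ 9.e-04 -3.e-03 -1.e+00] F [-0.2  0.8 -0.3] gap 0.0086 vel 0.008
need cm [-0.14 -0.03  0.78] turn -0.0
```

Call:
play_rows(
  targets=[
    [0,0,0.2,0,1],
    [0,0,0.2,0,1],
    [0,0,0.2,0,1],
    [0,0,0.1,0,1],
    [0,0,0,0,1],
  ],
)

```text
time_s: 8.65
tool_pos: [0.5594, -0.3256, 0.0599]
ee_rot: [0.998, -0.069, 0.0, 0.001]
wrist_force: [-0.4, -0.2, -1.0]
finger_gap: 0.0089
```

```bash
python3 go.py .558 -.325 .052 -7.9; python3 - <<'E'
from h import *
d=imaging.get_image("scene")
c=cv2.resize(d["pixels"][300:370,120:190,::-1],None,fx=8,fy=8,interpolation=cv2.INTER_CUBIC);c=np.clip(c*2.5,0,255).astype(np.uint8)
yw=np.radians(-7.9);A=np.array([[np.cos(yw),-np.sin(yw),0],[np.sin(yw),np.cos(yw),0],[0,0,1]]);o=np.array([.558,-.324,.008])
for s in(-1,1):
    for a in proj(d,np.array([(.05,s*.005,0),(.05,s*.005,.08)])@A.T+o): cv2.circle(c,tuple(((a-[120,300]+.5)*8).astype(int)),3,(255,255,0),-1)
cv2.imwrite("pics/i.png",c)
E
```

```text
t 8.65 pos [ 0.5594 -0.3256  0.0599] yaw -7.91 tilt z [ 2.0e-04 -2.9e-03 -1.0e+00] F [-0.4 -0.2 -1. ] gap 0.0089 vel 0.006
need cm [-0.15 -0.04  0.79] turn -0.01
```

View pics/i.png

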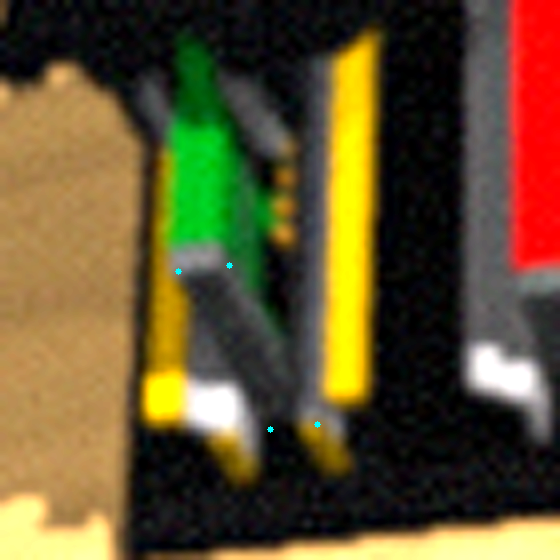

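The height did not change, at about 0.060. By both the image (about 2 px, or 8 mm) and the TCP reading, the bottom is still roughly 8 mm above the floor. I'll probe with one larger step at the end of a call to read the force.

Call:
play_rows(
  targets=[
    [0,0,0,0,1],
    [0,0,0,0,1],
    [0,0,0,0,1],
    [0,0,0.3,0,1],
    [0,0,0.4,0,1],
  ],
)

```text
time_s: 9.2
tool_pos: [0.5593, -0.3259, 0.0593]
ee_rot: [0.998, -0.069, -0.001, 0.001]
wrist_force: [-16.5, 12.0, 38.5]
finger_gap: 0.0089
```

```bash
python3 go.py .558 -.325 .052 -7.9; python3 -c "
from cell import observe
print(observe()['moment'])"
```

```text
t 9.2 pos [ 0.5593 -0.3259  0.0593] yaw -7.88 tilt z [-0.0019 -0.0026 -1.    ] F [-16.5  12.   38.5] gap 0.0089 vel 0.011
need cm [-0.14 -0.08  0.73] turn 0.02
[ 2.22994227  2.23402119 -0.08556107]
```

Contact is solid at 38 N. This may already be the floor: at the grasp the board's top was 27 mm above the TCP, which puts its bottom about 53 mm below, at z≈0.007. The image offset could instead be the board sitting a few mm back along x. I'll check with the top view.

```bash
python3 - <<'E'
from h import *
t=imaging.get_image("top");d=imaging.get_image("scene")
np.save("pics/D2.npy",{"top":t,"scene":d},allow_pickle=True)
def g(n,d,x,y,w,h,s):
    c=cv2.resize(d["pixels"][y:y+h,x:x+w,::-1],None,fx=s,fy=s,interpolation=cv2.INTER_CUBIC);c=np.clip(c*2.5,0,255).astype(np.uint8)
    for k in range(0,w,10): cv2.putText(c,str(x+k),(k*s,10),0,.35,(255,0,255))
    for k in range(10,h,10): cv2.putText(c,str(y+k),(0,k*s),0,.35,(255,0,255))
    return c
cv2.imwrite("pics/j.png",np.hstack([g("t",t,470,140,65,110,5),g("s",d,120,270,80,110,5)]))
E
```

```text
(no output)
```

View pics/j.png

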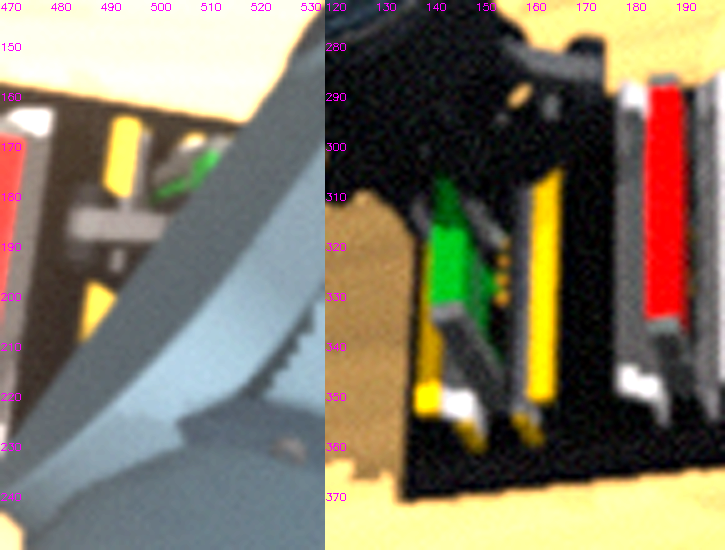

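```bash
python3 - <<'E'
from h import *
from scipy.spatial.transform import Rotation as R
np.set_printoptions(precision=1,suppress=True)
D=np.load("pics/D2.npy",allow_pickle=True).item();t,d=D["top"],D["scene"]
S=observe();M=R.from_quat(S["ee_rot"]).as_matrix();p=S["tool_pos"]
yw=np.radians(-7.9);A=np.array([[np.cos(yw),-np.sin(yw),0],[np.sin(yw),np.cos(yw),0],[0,0,1]]);o=np.array([p[0],p[1],0])
print((A.T@(np.array([.558,-.324,0])-o)*1000))
ims=[]
for nm,dx,b in(("A",0,.016),("B",-.005,.008)):
    row=[]
    for n,(x,y,w,h) in((t,(485,150,45,60)),(d,(125,300,45,60))):
        s=9;c=np.clip(cv2.resize(n["pixels"][y:y+h,x:x+w,::-1],None,fx=s,fy=s,interpolation=cv2.INTER_CUBIC)*2.5,0,255).astype(np.uint8)
        for z,col in((b+.08,(255,255,0)),(b+.056,(0,0,255)),(b,(255,0,255))):
            for sy in(-1,1):
                a=proj(n,A@np.array([.05+dx,sy*.005,z])+o)[0]
                cv2.circle(c,tuple(((a-[x,y]+.5)*s).astype(int)),3,col,-1)
        row.append(c)
    cv2.imwrite(f"pics/k{nm}.png",np.hstack(row));ims.append(cv2.resize(np.hstack(row),(400,267)))
cv2.imwrite("pics/k.png",np.vstack(ims))
E
```

```text
[-1.6  1.7  0. ]
```

View pics/kA.png

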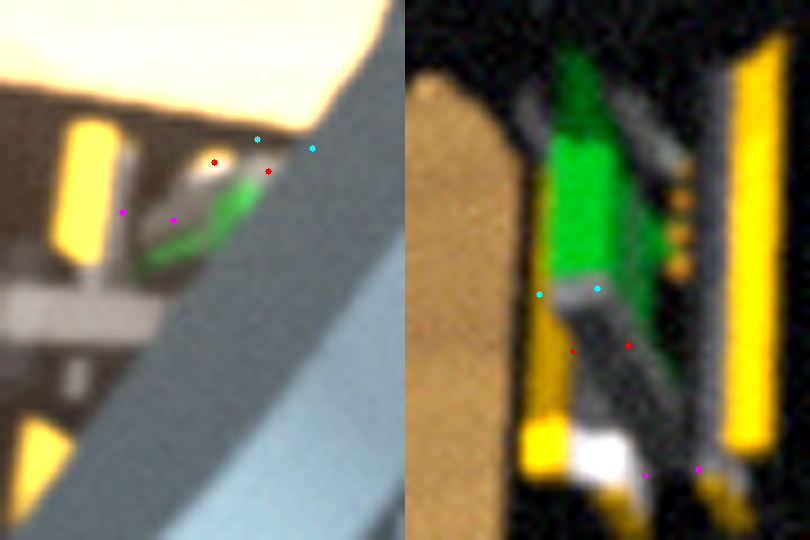

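View pics/kB.png

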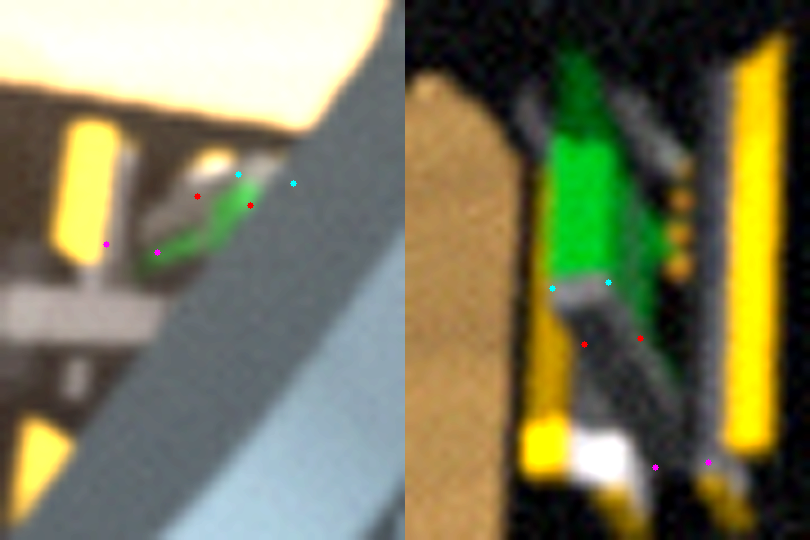

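```bash
python3 - <<'E'
from h import *
np.set_printoptions(precision=4,suppress=True)
D=np.load("pics/D2.npy",allow_pickle=True).item();t,d=D["top"],D["scene"]
yw=np.radians(-7.9);A=np.array([[np.cos(yw),-np.sin(yw),0],[np.sin(yw),np.cos(yw),0],[0,0,1]]);o=np.array([.558,-.324,.008])
for tp in((255,157),(262,162)):
    P,e=tri(t,(485+tp[0]/9-.5,150+tp[1]/9-.5),d,(146.7,330));print(P,e,"in slot frame mm",A.T@(P-o)*1000)
E
```

```text
[ 0.6066 -0.3269  0.0954] 0.001280272596459266 in slot frame mm [48.5623  3.764  87.3986]
[ 0.606  -0.3278  0.0946] 0.002638841721618067 in slot frame mm [48.0433  2.8688 86.6373]
```

The triangulation is ambiguous: it puts the top 3–7 mm high, and it also ran about 3 mm high at the easel. I'll do a physical check by backing off 2 mm, recentring across the slot and pressing again to see whether it stops at the same height.

Call:
play_rows(
  targets=[
    [0,0,-0.3,0,1],
    [-0.1,-0.15,0,0,1],
    [0,0,0,0,1],
    [0,0,0.3,0,1],
    [0,0,0.3,0,1],
  ],
)

```text
time_s: 9.8
tool_pos: [0.5587, -0.3251, 0.0592]
ee_rot: [0.998, -0.068, -0.001, 0.002]
wrist_force: [-19.2, 8.7, 42.0]
finger_gap: 0.0092
```

```bash
python3 go.py .558 -.324 .052 -7.9;python3 -c "
from cell import observe
print(observe()['moment'])"
```

```text
t 9.8 pos [ 0.5587 -0.3251  0.0592] yaw -7.84 tilt z [-0.0014 -0.0047 -1.    ] F [-19.2   8.7  42. ] gap 0.0092 vel 0.01
need cm [-0.08 -0.11  0.72] turn 0.06
[1.79726706 2.45572693 0.18466915]
```

It stops at the same height (0.0592) after recentring, matching the floor height expected from the grasp. I'll relax the push and open the jaws only partway, to stay clear of the red board.

Call:
play_rows(
  targets=[
    [0,0,0,0,1],
    [0,0,0,0,1],
    [0,0,0,0,0.85],
    [0,0,0,0,0.75],
    [0,0,0,0,0.7],
  ],
  squeeze=20,
)

```text
time_s: 10.3
tool_pos: [0.5584, -0.3252, 0.0578]
ee_rot: [0.998, -0.068, -0.001, 0.002]
wrist_force: [-0.2, -0.0, -0.5]
finger_gap: 0.0255
```

```bash
python3 go.py .558 -.324 .2 -7.9; python3 - <<'E'
from h import *
d=imaging.get_image("scene")
s=8;o=np.load("pics/D2.npy",allow_pickle=True).item()["scene"]
f=lambda d:np.clip(cv2.resize(d["pixels"][295:365,120:168,::-1],None,fx=s,fy=s,interpolation=cv2.INTER_CUBIC)*2.5,0,255).astype(np.uint8)
cv2.imwrite("pics/l.png",np.hstack([f(o),f(d)]))
E
```

```text
t 10.3 pos [ 0.5584 -0.3252  0.0578] yaw -7.85 tilt z [-0.0023 -0.0041 -1.    ] F [-0.2 -0.  -0.5] gap 0.0255 vel 0.008
need cm [ -0.08  -0.05 -14.22] turn 0.05
```

View pics/l.png

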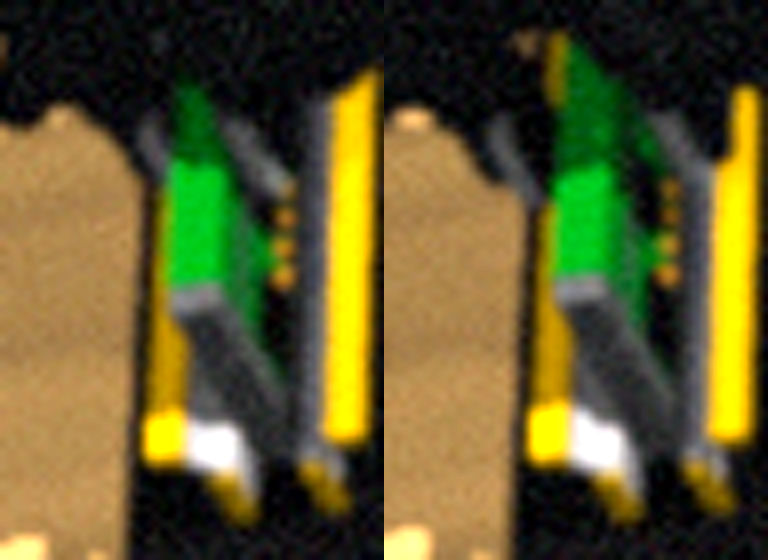

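The board did not drop when the jaws opened (cap row 290→283 in the crop), so it was on the floor. I'll rise straight up.

Call:
play_rows(
  targets=[
    [0,0,-0.8,0,0.65],
    [0,0,-1.5,0,0.65],
    [0,0,-2.5,0,0.65],
    [0,0,-4,0,0.65],
    [0,0,-4,0,0.65],
  ],
)

```text
time_s: 10.85
tool_pos: [0.5553, -0.3221, 0.1854]
ee_rot: [0.998, -0.069, -0.006, -0.002]
wrist_force: [0.2, 0.9, 0.8]
finger_gap: 0.0297
```

Call:
play_rows(
  targets=[
    [-4,0,-3,0,0.65],
    [-4,0,0,0,0.65],
    [-4,0,0,0,0.65],
    [-4,0,0,0,0.65],
    [-4,0,0,0,0.65],
  ],
)

```text
time_s: 11.35
tool_pos: [0.3607, -0.2988, 0.2323]
ee_rot: [0.998, -0.066, 0.004, 0.007]
wrist_force: [-0.4, -0.8, 0.7]
finger_gap: 0.0299
```

```bash
python3 - <<'E'
from h import *
t=imaging.get_image("top");d=imaging.get_image("scene")
np.save("pics/D3.npy",{"top":t,"scene":d},allow_pickle=True)
def g(d,x,y,w,h,s):
    c=cv2.resize(d["pixels"][y:y+h,x:x+w,::-1],None,fx=s,fy=s,interpolation=cv2.INTER_CUBIC);return np.clip(c*2,0,255).astype(np.uint8)
cv2.imwrite("pics/m.png",np.hstack([g(t,440,140,90,120,4),g(d,115,260,90,120,4)]))
cv2.imwrite("pics/top_end.png",t["pixels"][:,:,::-1])
E
```

```text
(no output)
```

View pics/m.png

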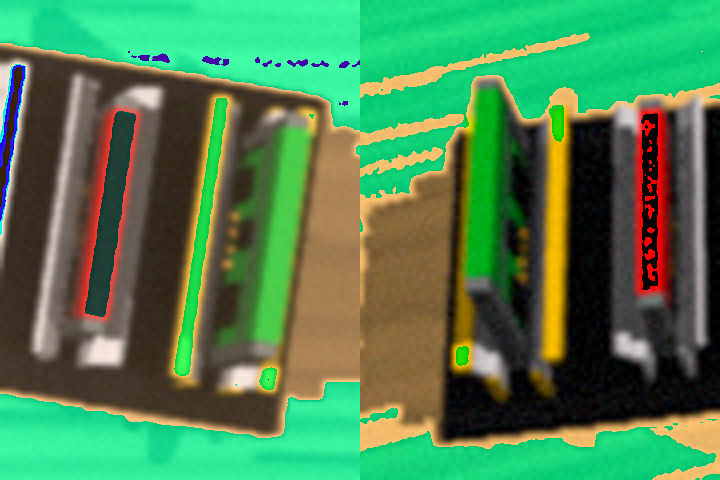

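View pics/top_end.png

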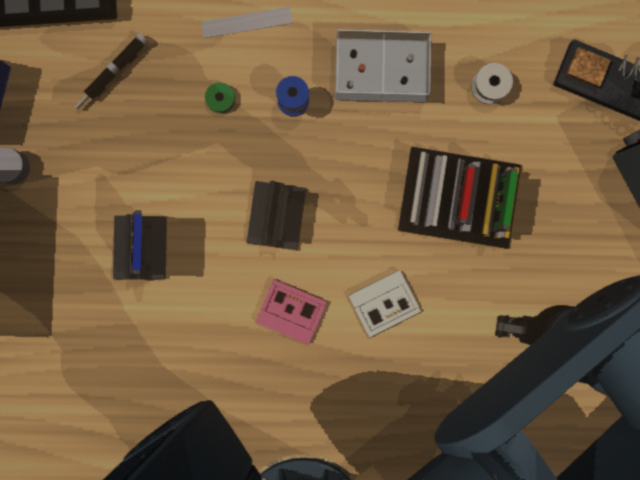

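The green board stands in the yellow slot, with its band up at top (510,203). The red, blue, pink and white boards look unmoved. One final measurement.

```bash
python3 - <<'E'
from h import *
np.set_printoptions(precision=1,suppress=True)
D=np.load("pics/D3.npy",allow_pickle=True).item();t,d=D["top"],D["scene"]
yw=np.radians(-7.9);A=np.array([[np.cos(yw),-np.sin(yw),0],[np.sin(yw),np.cos(yw),0],[0,0,1]]);o=np.array([.558,-.324,.008])
# top-view crop corners of the grey-capped top edge: -y side near/far ; scene likewise
for nm,a,b in(("near +y",(440+278/4-.4,140+122/4-.4),(115+(492-360)/4-.4,260+278/4-.4)),("far +y",(440+246/4-.4,140+350/4-.4),(115+(502-360)/4-.4,260+78/4-.4)),("near -y",(440+312/4-.4,140+124/4-.4),(115+(468-360)/4-.4,260+284/4-.4)),("far -y",(440+282/4-.4,140+354/4-.4),(115+(476-360)/4-.4,260+82/4-.4))):
    P,e=tri(t,a,d,b);print(nm,A.T@(P-o)*1000,e*1000, "z=88 top/scene:",(A.T@(onz(t,a,.088)[0]-o)*1000)[:2],(A.T@(onz(d,b,.088)[0]-o)*1000)[:2])
E
python3 go.py .4 -.3 .2 -7.9
```

```text
near +y [44.   5.2 80.6] 2.1956244704165457 z=88 top/scene: [44.1  6.2] [43.5  3.9]
far +y [-49.9   5.1  80.4] 0.8327854890168799 z=88 top/scene: [-49.9   5.4] [-50.2   4.6]
near -y [45.4 -6.3 81. ] 1.9316613651217098 z=88 top/scene: [45.6 -7.7] [45.  -5.6]
far -y [-49.2  -7.5  81.1] 2.74209332984897 z=88 top/scene: [-49.1  -9.2] [-49.6  -6.3]
t 11.45 pos [ 0.3586 -0.298   0.2318] yaw -7.72 tilt z [ 0.0043 -0.0139 -0.9999] F [ 0.8 -0.3  0.2] gap 0.0302 vel 0.086
need cm [ 4.11 -0.4   3.2 ] turn 0.18
```

The top is 80.5 mm above the slot floor (80 expected), centred to about 2–3 mm along and 1 mm across. Handing in.

```bash
python3 -c "
from cell import r
print(r.sign_off())"
```

```text
the job is handed in; nothing more can be done
None
```

I took the green board from its easel and stood it in the yellow-marked slot, grip strip up. I lowered it until it met the floor, let go, drew back and handed in at about 11.5 s.

- **Final position:** measured from both cameras, the top edge is 80–81 mm above the slot floor (80 expected). The board is about 2–3 mm off centre along the slot and 1 mm across.
- **Other boards:** the blue, red, pink and white boards look unmoved in the last top view; I compared them by eye only.
- **Checks that disagreed:** while I was lowering it, the camera estimate put the board 3–8 mm above the floor, though the arm had stopped. Backing off, recentring and pressing again stopped at the same height, and the board did not drop when the jaws opened. The final measurement agreed with the floor.
- **Forces:** the largest wrist reading I saw while pressing was about 47 N total (limit 120 N). It came through the held board against the slot floor. I saw no sign of the arm or gripper body touching anything, but I did not measure that separately.

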